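# Find the proud rest on the bottle plinth and press it level

## Robot

A 7-joint arm with a two-finger parallel gripper is mounted at the origin on a cart in front of the work surface, level with it; the furniture and walls round the work are solid. World frame = base frame: x ahead of the robot, y to its left, z up, the work surface at z = 0. Lengths are in m, angles in degrees, forces in N, time in s.
With the tool pointing down it reaches from about 0.4 to 0.875 m from the base axis. Payload 6.5 kg.
Tool frame: the origin (TCP) lies between the finger pads; the fingertips stand 19 mm ahead of it and the grasp point (between the pads) is the TCP; z points along the fingers, y is the line along which they close (so a half turn about z gives the same grasp; the last joint's range is limited). The gripper opens to 85 mm and grips with 20 to 120 N. Pads are 22 mm wide; open, the fingers measure 114 mm over their backs; the gripper's body (76 mm by 85 mm) begins 54 mm behind the grasp point. The pads swing forward as they close: fully open they stand 13 mm farther back than shut.
Start: joints at [-77.934, 30.733, -0.252, 88.115, 0.149, 61.152, -4.079], TCP at [0.178, 0.625, 0.25] pointing down, gripper open.
Joint ranges: [-154.64, 154.64], [-21.42, 123.67], [-72.66, 72.17], [13.99, 137.28], [-74.86, 254.86], [10.95, 109.41], [-158.01, 158.01]. Speed limits (degrees/s): [136.94, 136.94, 180, 180, 180, 180, 180].

## Interface

Orientations are given as a 3x3 rotation matrix whose columns are the frame's x, y, z axes.
In Python, from station import ctrl, probe_bus, read_camera gives the robot as it stands (ctrl), with the cameras as plain functions and the readings (probe_bus).
- The arm moves only by the shell command python3 drive.py 'ROWS' [FORCE]. ROWS is rows parted by semicolons, their numbers by spaces, 1 to 12 of them, each of 5 numbers: dx, dy, dz in m, then a turn about the tool's z in degrees, then the finger opening in m; each row shifts and turns the commanded pose from where the row before left it, along the tool's axes as they then stand; what a row does not reach is not made up. A row lasts 1/12 s, in which the tool goes at most 0.0417 m and 7.16 degrees, less where a joint would pass 70% of its speed; a pose out of reach is approached as far as the arm can. The fingers move at their own pace and stop on an object; FORCE is the grip in N (left out, the last holds). Time passes only in rows, so rows that do not move let the fingers close. It prints the time, the measured TCP pose, the force, the opening and the grip force at its end.
- probe_bus.sense(): the state, without advancing time (a new reading comes with each control period).
- read_camera(name): name is "side" or "top"; returns a dict with "img" (420x560x3 uint8, red, green, blue), "fovy" (degrees; the focal length in pixels is half the picture's height over the tangent of half this angle, whatever the lens; pixels are square), "cx", "cy" (the principal point, pixels), "R" (3x3) and "t" (3): a world point X has camera coordinates R X + t. Camera axes: x right, y down, z forward; pixel columns grow to the right and rows downward; lengths in m; the calibration is good to about 2 mm. A picture is of the moment at which its call begins. There is no depth.
- ctrl.hand_in(): hands the job in; it is judged then, once.
The state is a dict: "clock": time; "q": joint angles; "dq": joint speeds; "joint_torque": joint torques, N m; "tool_pos": TCP position; "tool_rot": TCP orientation; "contact_force": force on the tool from outside, world axes, zero at the start; "moment": the same for the moment, N m; "width": finger opening in m; "finger_force": force on a finger pad.
Only numpy, scipy, OpenCV 4.12 (cv2) and the standard library are available. Lean on these libraries where they do the work, as an engineer would, in place of code of your own. Each camera call takes 0.05 s, during which the arm holds its last target. There are 200 camera calls.

## Task

One of the six brass rests on the wooden bottle plinth has worked up a few millimetres, so a bottle would rock on it. Take the wooden muddler, feel the rests with its foot to find the proud one, and press that one gently down until it is level with the other five, without pushing those in; then stand the muddler upright on its coaster again. Touch the plinth and its rests with nothing but the muddler, and leave the other things where they are.

Things in the scene. Friction and masses are not known exactly. Their poses are not given: they have to be found in the camera images.
- plinth: low rectangular wooden bottle plinth, fixed. Dark base 134 (x) by 204 (y) by 20 mm high; origin at the centre of its underside, on the worktop. A lighter deck, 118 by 188 mm, is inlaid in it, its top 24 to 30 mm above the worktop, differently each time (not measured). Six round brass rests, 28 mm across, flat on top, stand in the deck: axes at x = -30, +30 and y = -60, 0, +60 mm of the plinth.
- first_rest (a point): point on the axis of the rest at plinth x = -30, y = -60 mm, 20 mm above the worktop, fixed to the base (it tells nothing of the rest's height). Heights: five rests have their tops on one level, 8 mm above the deck, so 32 to 38 mm above the worktop; the sixth, any one of them, stands 4 to 5 mm higher. Each has to end within 1.5 mm of the common level.
- last_rest (a point): the same kind of point for the rest at plinth x = +30, y = +60 mm. How the rests move: each is a tight fit that holds still under less than 8 N, slides down under a slow push of 9 to 12 N and stays where it is left. Nothing stops it at the right level: a level rest can go 7.5 mm too deep before it strikes bottom. None can be pulled up again.
- muddler: turned pale wooden muddler (short pestle), 125 mm tall, 60 to 130 g, upright on its coaster; origin at the centre of its flat round foot, z up its axis. The foot is 30 mm across up to 22 mm; above it narrows to a handle 21 to 23 mm across, 45 to 100 mm above the foot, then a 25 mm knob and rounded top. Grip the handle from above, about 90 mm above the foot.
- muddler_coaster: square wooden coaster, 90 by 84 mm and 9 mm thick, loose on the worktop under the muddler; origin at the centre of its underside.
- tumbler: faceted clear tumbler, 70 mm across, 87 mm tall; bystander; origin at the centre of its underside.
- bitters_short: small glass bottle with a black cap, 39 mm across, 88 mm tall; bystander; origin at the centre of its underside.
- bitters_tall: small glass bottle with a black cap, 39 mm across, 100 mm tall; bystander; origin at the centre of its underside.
- jigger: steel double jigger (hourglass measure), 43 mm across, 88 mm tall; bystander; origin at the centre of its underside.
- opener: flat bottle opener with a wooden handle, 137 mm long, 8 mm thick; bystander; origin at the centre of its underside.

How it is judged (in metres and radians):
On the way, in this order (a step that is already met when the one before it is completed fails the run):
1. the muddler is lifted off its coaster (z of muddler in the frame of muddler_coaster above 0.035 m), for 0.1 s.
2. the proud rest is pressed level with the others, which have not been pushed in (distance of rest0_c0 from where it was at the start of the episode between 0.003 and 0.006 m and distance of each of rest1_c0, rest2_c0, rest3_c0, rest4_c0, rest5_c0 from where it was at the start of the episode below 0.0015 m), for 0.2 s.
At the end, for the whole second after the job is handed in: All six rests are within 1.5 mm of their right common level (the proud one pressed down 3 to 6 mm, the other five moved less than 1.5 mm), and the muddler stands upright (within 0.1 rad), at rest and released on its coaster, its foot within 30 mm of the coaster's centre (all of step 2 and angle between muddler's own z axis and vertical below 0.1 rad and horizontal distance between muddler and muddler_coaster below 0.03 m and z of muddler in the frame of muddler_coaster between 0.006 and 0.012 m and linear speed of muddler below 0.02 m/s and height (world z) of muddler_coaster below 0.004 m); the robot touches nothing.
It fails at once if the muddler is pressed on a rest or on the plinth with more than 25 N (contact force between muddler and rest0_c0 above 25 N or contact force between muddler and rest1_c0 above 25 N or contact force between muddler and rest2_c0 above 25 N or contact force between muddler and rest3_c0 above 25 N or contact force between muddler and rest4_c0 above 25 N or contact force between muddler and rest5_c0 above 25 N or contact force between muddler and plinth above 25 N or contact force between muddler and deck_c0 above 25 N).
It fails at once if the robot itself touches the plinth or a rest (contact force between any of the arm, the fingers and plinth above 1 N or contact force between any of the arm, the fingers and deck_c0 above 1 N or contact force between any of the arm, the fingers and rest0_c0 above 1 N or contact force between any of the arm, the fingers and rest1_c0 above 1 N or contact force between any of the arm, the fingers and rest2_c0 above 1 N or contact force between any of the arm, the fingers and rest3_c0 above 1 N or contact force between any of the arm, the fingers and rest4_c0 above 1 N or contact force between any of the arm, the fingers and rest5_c0 above 1 N).
It fails at once if a bystander is moved more than 30 mm (distance of any of tumbler, bitters_short, bitters_tall, jigger, opener from where it was at the start of the episode above 0.03 m).
It also fails if it takes over 72 s, if anything falls off the work surface, if the arm or the gripper's body presses on something with over 40 N, if the wrist force passes 120 N, or if a joint passes its speed limit or range.

## Working session

There is one attempt and no reset: what is moved stays moved. The work goes in short steps, Python scripts to look and compute and a shell command to move; the robot and the scene stay as the last step left them, time stands still between calls to the robot, and variables do not carry over. Pictures are saved under pics/ and viewed, at most 10 in all, crops included, and the job is handed in when it is done.

```bash
ls; mkdir -p pics; python3 - <<'E'
from station import ctrl, probe_bus, read_camera
import cv2,pickle
d={}
for n in("side","top"):
    c=read_camera(n);d[n]=c
    cv2.imwrite(f"pics/{n}0.png",c["img"][...,::-1]);print(n,c["fovy"],c["cx"],c["cy"],c["R"],c["t"])
pickle.dump(d,open("cam0.pkl","wb"))
print(probe_bus.sense())
E
```

```text
drive.py
pics
station.py
side 45.74689283576105 287.2299083061066 203.50189778198762 [[ 0.9338019  -0.35759991  0.01167565]
 [-0.19446193 -0.53465036 -0.82239501]
 [ 0.30033077  0.76568355 -0.56879709]] [-0.55247966  0.16964838  1.28708776]
top 49.22194985959669 276.12897278254565 203.39281266209554 [[ 0.01157411 -0.99990357  0.00767338]
 [-0.98050662 -0.01285421 -0.19606515]
 [ 0.19614488 -0.00525452 -0.98056085]] [0.00373224 0.59384941 1.25410862]
{'clock': 0.1, 'q': array([-77.9326284 ,  30.77267019,  -0.25379904,  88.16453171,
         0.14705918,  61.15340741,  -4.07852261]), 'dq': array([-0.05589703, -0.01994253, -0.07439263, -0.18981725, -0.00652989,
        0.0429258 ,  0.0357115 ]), 'joint_torque': array([ 2.07232581e-03, -5.84560311e+01,  1.05143186e+00, -2.59777254e+01,
        1.26051810e-02,  4.56490801e-03,  2.32663552e-05]), 'tool_pos': array([0.17750071, 0.62473085, 0.2495097 ]), 'tool_rot': array([[-9.61948215e-01,  2.73231616e-01, -3.41324956e-04],
       [ 2.73231814e-01,  9.61946989e-01, -1.53841616e-03],
       [-9.20074193e-05, -1.57313752e-03, -9.99998758e-01]]), 'contact_force': array([0.2195186 , 0.14141995, 0.37251755]), 'moment': array([ 0.00477416, -0.05679676, -0.03185159]), 'finger_force': 0.0, 'width': 0.08536640289139086}
```

View pics/side0.png

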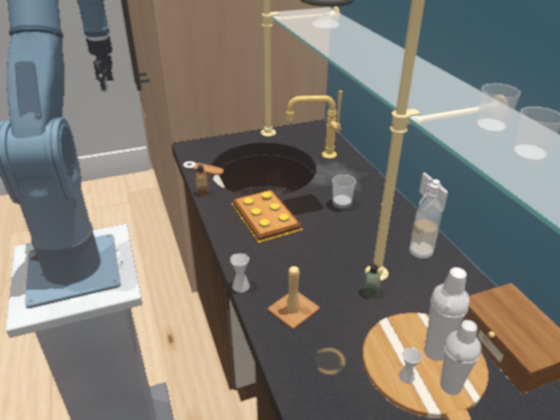

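View pics/top0.png

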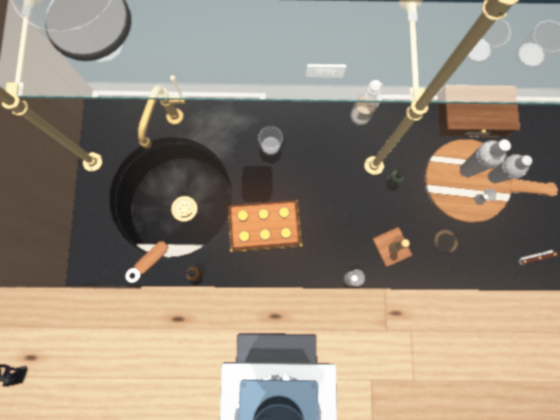

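Side view: muddler at (293,290) on its coaster at (293,308), plinth at (267,213). Top view: coaster at (393,247), knob at (405,243), plinth at (265,226), with the six rests visible in both.

```bash
cat > h.py <<'E'
import numpy as np,cv2
def f(c): return c["img"].shape[0]/2/np.tan(np.radians(c["fovy"]/2))
def ray(c,p):
    d=np.array([(p[0]-c["cx"])/f(c),(p[1]-c["cy"])/f(c),1.]);return -c["R"].T@c["t"],c["R"].T@d
def plane(c,p,z):
    o,d=ray(c,p);return o+d*(z-o[2])/d[2]
def tri(a,p,b,q):
    o1,d1=ray(a,p);o2,d2=ray(b,q)
    s=np.linalg.lstsq(np.c_[d1,-d2],o2-o1,rcond=None)[0]
    x,y=o1+d1*s[0],o2+d2*s[1];return (x+y)/2,np.linalg.norm(x-y)
def proj(c,X):
    v=c["R"]@X+c["t"];return np.array([c["cx"],c["cy"]])+f(c)*v[:2]/v[2]
E
python3 - <<'E'
import pickle
from h import *
d=pickle.load(open("cam0.pkl","rb"))
out=[]
for n,(x,y,X,Y) in dict(side=(225,185,345,335),top=(215,190,425,285)).items():
    im=d[n]["img"][y:Y,x:X]
    out.append(cv2.resize(im,None,fx=3.3 if n=="side" else 3.3,fy=3.3,interpolation=cv2.INTER_NEAREST))
    hsv=cv2.cvtColor(d[n]["img"],cv2.COLOR_RGB2HSV)
    m=cv2.inRange(hsv,(20,130,120),(32,255,255));m2=np.zeros_like(m);m2[y:Y,x:X]=m[y:Y,x:X]
    k,_,st,ce=cv2.connectedComponentsWithStats(m2)
    for i in range(1,k):
        if st[i,4]>15: print(n,ce[i].round(1),st[i])
    for p in ([(293,308),(293,285),(267,213),(267,200)] if n=="side" else [(383,250),(405,243),(265,226)]): print(p,hsv[p[1],p[0]])
cv2.imwrite("pics/cs.png",out[0][...,::-1]);cv2.imwrite("pics/ct.png",out[1][...,::-1])
E
```

```text
side [266.2 194.7] [262 191  10   8  59]
side [248.  200.4] [244 197   9   7  52]
side [274.5 205.9] [270 203  10   7  57]
side [255.9 210.9] [251 208  11   7  60]
side [283.3 216.6] [279 213  10   8  60]
side [242.6 219.1] [239 214   9  12  25]
side [264.3 222. ] [260 219  10   7  61]
side [279.1 235.3] [257 228  46  15 118]
(293, 308) [ 18 111 142]
(293, 285) [ 17 109 131]
(267, 213) [ 16 149 234]
(267, 200) [ 15 123 185]
top [263.4 215.8] [259 211   9   8  20]
(383, 250) [ 12 128 219]
(405, 243) [ 24  75 253]
(265, 226) [ 13 143 238]
```

View pics/cs.png

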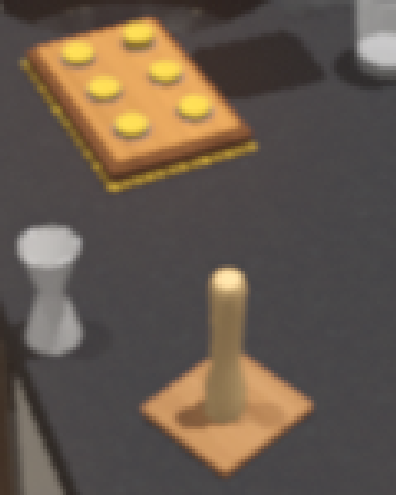

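View pics/ct.png

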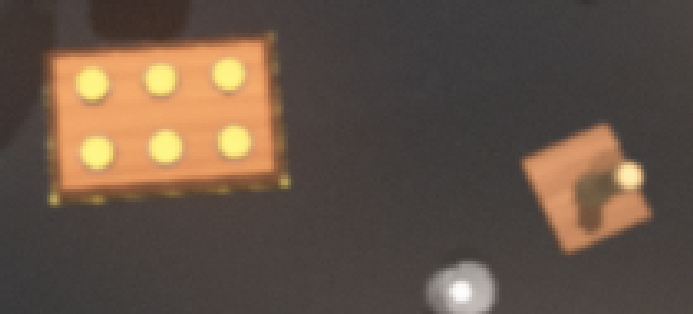

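The crops show the six rests clearly in both views, the coaster as a turned square and the knob at top (405,243) and side (294,269). I'll measure these.

```bash
cat > m.py <<'E'
import pickle
from h import *
d=pickle.load(open("cam0.pkl","rb"));S,T=d["side"],d["top"]
def blobs(c,lo,hi,box,a0,a1):
    x,y,X,Y=box;u=6
    im=cv2.resize(c["img"][y:Y,x:X],None,fx=u,fy=u,interpolation=cv2.INTER_CUBIC)
    m=cv2.inRange(cv2.cvtColor(im,cv2.COLOR_RGB2HSV),lo,hi)
    m=cv2.morphologyEx(m,cv2.MORPH_OPEN,np.ones((9,9)))
    k,_,st,ce=cv2.connectedComponentsWithStats(m)
    g=[i for i in range(1,k) if a0<st[i,4]/36<a1]
    P=lambda p:(np.array(p)+.5)/u-.5+[x,y]
    cs=[]
    L=cv2.connectedComponents(m)[1]
    for i in g:
        cs.append(P(max(cv2.findContours((L==i).astype(np.uint8),0,1)[0],key=len)[:,0]))
    return [P(ce[i]) for i in g],[st[i,4]/36 for i in g],cs
if __name__=="__main__":
    rs,a,_=blobs(S,(21,130,120),(34,255,255),(225,185,305,230),30,100);print(np.round(a))
    rt,b,_=blobs(T,(21,80,200),(34,255,255),(225,195,305,245),30,200);print(np.round(b))
    A=[plane(S,p,.035) for p in rs];B=[plane(T,p,.035) for p in rt]
    C=[]
    for p,q in zip(rt,B):
        j=np.argmin([np.linalg.norm(q-w) for w in A]);X,e=tri(T,p,S,rs[j]);C.append(X)
        print("rest",X.round(4),"res",e.round(4),"top",q[:2].round(4),"side",A[j][:2].round(4))
    print("mean",np.mean(C,0))
    for c,box in((T,(370,220,415,275)),(S,(260,285,330,335))):
        _,a,cs=blobs(c,(3,60,60),(20,255,255),box,150,3000)
        h=cv2.convexHull(np.vstack(cs).astype(np.float32));print("coaster",np.round(a))
        w=np.float32([plane(c,p,.009)[:2] for p in h[:,0]])*1000;print(cv2.minAreaRect(w),cv2.boxPoints(cv2.minAreaRect(w)).round(1).tolist())
    pt,a,_=blobs(T,(20,30,180),(34,255,255),(395,232,415,254),15,100);print(pt,a)
    ps,a,cs=blobs(S,(15,30,90),(34,255,255),(285,260,302,295),30,700);print(ps,a,[c.min(0) for c in cs])
E
python3 m.py
```

```text
[52. 49. 49. 52. 54. 56.]
[69. 67. 71. 68. 72. 71.]
rest [ 0.5744 -0.0113  0.0315] res 0.0006 top [ 0.5735 -0.0112] side [ 0.573  -0.0158]
rest [0.5689 0.0484 0.0313] res 0.0005 top [0.568  0.0483] side [0.5674 0.0434]
rest [0.5635 0.1083 0.0347] res 0.0006 top [0.5632 0.1084] side [0.5637 0.1079]
rest [ 0.5146 -0.017   0.0315] res 0.0006 top [ 0.5138 -0.0168] side [ 0.5135 -0.0215]
rest [0.5093 0.043  0.0311] res 0.0008 top [0.5083 0.043 ] side [0.5081 0.0378]
rest [0.5038 0.103  0.0312] res 0.0009 top [0.5029 0.1028] side [0.5027 0.0977]
mean [0.53908518 0.04573488 0.03188311]
coaster [1056.]
((481.4237060546875, -333.24188232421875), (98.75541687011719, 102.57946014404297), 24.36031150817871) [[415.29998779296875, -306.8999938964844], [457.6000061035156, -400.29998779296875], [547.5999755859375, -359.6000061035156], [505.20001220703125, -266.20001220703125]]
coaster [1277.]
((483.13482666015625, -320.3809814453125), (114.6866226196289, 110.64546203613281), 23.906038284301758) [[408.29998779296875, -293.0], [453.1000061035156, -394.20001220703125], [558.0, -347.70001220703125], [513.0999755859375, -246.60000610351562]]
[array([405.01632302, 242.54858725])] [np.float64(24.25)]
[array([293.28978232, 279.71151411])] [np.float64(307.1111111111111)] [array([287.75      , 265.08333333])]
```

```bash
python3 - <<'E'
from m import *
P=lambda q,o:np.array(q)/3.3-.35+o
ct=[P(q,[215,190]) for q in [(523,159),(605,125),(652,215),(568,253)]]
cs=[P(q,[225,185]) for q in [(140,406),(228,352),(314,405),(225,474)]]
# order by world: match nearest
A=[plane(S,p,.009) for p in cs];C=[]
for p in ct:
    w=plane(T,p,.009);j=np.argmin([np.linalg.norm(w-a) for a in A]);X,e=tri(T,p,S,cs[j]);C.append(X);print(X.round(4),e.round(4),w[:2].round(4),A[j][:2].round(4))
print("coaster",np.mean(C,0),[np.linalg.norm(C[i]-C[i-1]).round(4) for i in range(4)])
# knob: top blob centre vs side knob centre
k=P((228.5,279),[225,185]);kt=P((628,175),[215,190])
print("knob",tri(T,kt,S,k),plane(T,kt,.13),plane(S,k,.13))
ft=P((224,412),[225,185]);print("foot",plane(S,ft,.009),plane(S,P((225,421),[225,185]),.009))
# side foot axis width
E
```

```text
[ 0.5041 -0.276   0.004 ] 0.0019 [ 0.5044 -0.2751] [ 0.5011 -0.2806]
[ 0.5378 -0.3503  0.008 ] 0.0038 [ 0.5358 -0.3494] [ 0.5393 -0.3513]
[ 0.4563 -0.388   0.0085] 0.0004 [ 0.4561 -0.3878] [ 0.4563 -0.3884]
[ 0.4216 -0.3115  0.0118] 0.0001 [ 0.4218 -0.3122] [ 0.4224 -0.309 ]
coaster [ 0.47994083 -0.33145072  0.00807222] [np.float64(0.0902), np.float64(0.0817), np.float64(0.0898), np.float64(0.084)]
knob (array([ 0.47762775, -0.33256178,  0.13277829]), np.float64(0.001480519760282038)) [ 0.47722544 -0.33315917  0.13      ] [ 0.47957051 -0.32976356  0.13      ]
foot [ 0.47648924 -0.33519528  0.009     ] [ 0.47402345 -0.34340219  0.009     ]
```

```bash
r="-0.0316 -0.0192 0 0 0.085"; python3 drive.py '-0.0316 -0.0192 0 0 0.085;-0.0316 -0.0192 0 0 0.085;-0.0316 -0.0192 0 0 0.085;-0.0316 -0.0192 0 0 0.085;-0.0316 -0.0192 0 0 0.085;-0.0316 -0.0192 0 0 0.085;-0.0316 -0.0192 0 0 0.085;-0.0316 -0.0192 0 0 0.085;-0.0316 -0.0192 0 0 0.085;-0.0316 -0.0192 0 0 0.085;-0.0316 -0.0192 0 0 0.085;-0.0316 -0.0192 0 0 0.085'
```

```text
clock: 1.1
tool_pos: [0.4802, 0.2983, 0.2501]
tool_rot: [[-0.962, 0.273, -0.0], [0.273, 0.962, -0.0], [0.0, -0.0, -1.0]]
contact_force: [0.6, 1.3, 0.4]
width: 0.085
finger_force: 0.0
```

Tracking is precise. Next: over to y ≈ −0.29.

```bash
python3 drive.py '-0.011 -0.039 0 0 0.085;-0.011 -0.039 0 0 0.085;-0.011 -0.039 0 0 0.085;-0.011 -0.039 0 0 0.085;-0.011 -0.039 0 0 0.085;-0.011 -0.039 0 0 0.085;-0.011 -0.039 0 0 0.085;-0.011 -0.039 0 0 0.085;-0.011 -0.039 0 0 0.085;-0.011 -0.039 0 0 0.085;-0.011 -0.039 0 0 0.085;-0.011 -0.039 0 0 0.085'; python3 -c "
from station import ctrl, probe_bus, read_camera
import numpy as np
s=probe_bus.sense();print(s['q'],s['tool_pos'],s['tool_rot'].T@(np.array([.478,-.333,.25])-s['tool_pos']))"
```

```text
clock: 2.1
tool_pos: [0.4779, -0.1881, 0.2502]
tool_rot: [[-0.962, 0.273, -0.0], [0.273, 0.962, 0.0], [0.0, 0.0, -1.0]]
contact_force: [0.7, 0.4, 0.4]
width: 0.0852
finger_force: 0.0
[  0.30457414  17.90496714  19.72402374 109.57598922  -7.40438045
  53.75002073  97.69150529] [ 0.47793105 -0.18805237  0.25021504] [-0.03964529 -0.13942053  0.00018081]
```

```bash
python3 drive.py '-0.0099 -0.0349 0 0 0.085;-0.0099 -0.0349 0 0 0.085;-0.0099 -0.0348 0 0 0.085;-0.0099 -0.0348 0 0 0.085;0 0 0.025 0 0.085;0 0 0.03 0 0.085;0 0 0 0 0.085'; python3 - <<'E'
from station import ctrl, probe_bus, read_camera
import cv2,pickle,numpy as np
from h import *
s=probe_bus.sense();print(s['tool_pos'],s['q'][6])
o=[]
for n,(x,y,X,Y) in dict(side=(235,215,345,335),top=(350,200,450,290)).items():
    c=read_camera(n);o.append(cv2.resize(c["img"][y:Y,x:X],(396,432) if n=="side" else (396,356),interpolation=cv2.INTER_CUBIC))
o[1]=cv2.copyMakeBorder(o[1],0,432-356,0,0,0)
cv2.imwrite("pics/g1.png",np.hstack(o)[...,::-1])
E
```

```text
clock: 2.68
tool_pos: [0.4754, -0.3295, 0.1902]
tool_rot: [[-0.962, 0.274, -0.008], [0.274, 0.962, 0.005], [0.009, 0.002, -1.0]]
contact_force: [-1.3, 1.9, -1.3]
width: 0.0854
finger_force: 0.0
[ 0.47535799 -0.32948833  0.19015034] 115.39342758821373
```

View pics/g1.png

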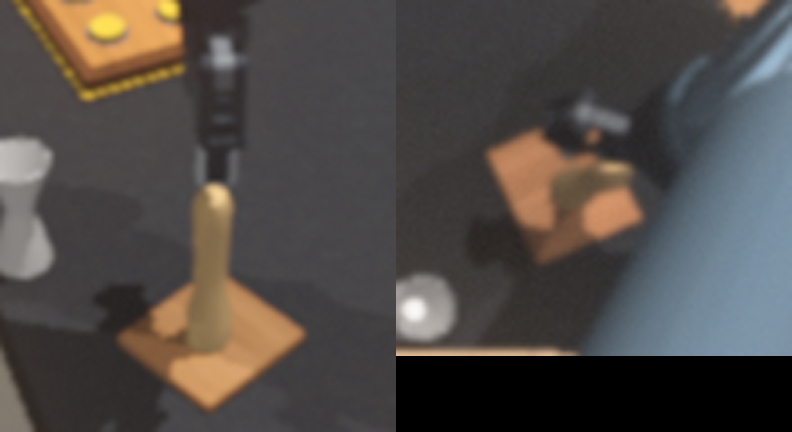

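The side view shows the fingers straddling the line of the muddler just above the knob, in line with it. A brief hold will show whether the pose settles.

```bash
python3 drive.py '0 0 0 0 0.085;0 0 0 0 0.085'; python3 -c "
from station import ctrl, probe_bus, read_camera
import numpy as np
s=probe_bus.sense();print(s['q'],s['dq'],s['tool_rot'],s['tool_rot'].T@(np.array([.478,-.333,.099])-s['tool_pos']))"
```

```text
clock: 2.95
tool_pos: [0.4796, -0.3314, 0.1971]
tool_rot: [[-0.962, 0.273, 0.002], [0.273, 0.962, -0.001], [-0.003, -0.0, -1.0]]
contact_force: [0.2, 0.4, 0.0]
width: 0.085
finger_force: 0.0
[ 14.84197133  28.79528647  20.65486232 102.41128404 -12.67020109
  50.90555189 115.34983467] [ 0.01016852 -0.10654299 -0.00160925  0.20980272 -0.10166337 -0.2133677
  0.12818601] [[-9.62141935e-01  2.72537752e-01  2.46385675e-03]
 [ 2.72535497e-01  9.62144961e-01 -1.21520530e-03]
 [-2.70177668e-03 -4.97711557e-04 -9.99996226e-01]] [ 0.00135869 -0.00195728  0.09808744]
```

```bash
python3 drive.py '0.001 -0.001 0.02 0 0.085;0 0 0.02 0 0.085;0 0 0.02 0 0.085;0 0 0.02 0 0.085;0 0 0.01 0 0.085;0 0 0.006 0 0.085;0 0 0 0 0.085;0 0 0 0 0.085' 50; python3 drive.py '0 0 0 0 0;0 0 0 0 0;0 0 0 0 0;0 0 0 0 0;0 0 0 0 0;0 0 0 0 0' 50
```

```text
clock: 3.62
tool_pos: [0.478, -0.3323, 0.1003]
tool_rot: [[-0.962, 0.273, 0.001], [0.273, 0.962, -0.001], [-0.001, -0.0, -1.0]]
contact_force: [0.1, 0.3, 1.1]
width: 0.0848
finger_force: 0.0
clock: 4.12
tool_pos: [0.4776, -0.332, 0.0998]
tool_rot: [[-0.962, 0.273, 0.001], [0.273, 0.962, -0.0], [-0.001, -0.0, -1.0]]
contact_force: [-1.2, 0.3, 3.7]
width: 0.0226
finger_force: 48.7
```

```bash
python3 drive.py '0 0 -0.005 0 0;0 0 -0.01 0 0;0 0 -0.015 0 0;0 0 -0.02 0 0;0 0 -0.02 0 0;0 0 -0.01 0 0;0 0 0 0 0;0 0 0 0 0;0 0 0 0 0' 60; python3 -c "
from station import ctrl, probe_bus, read_camera
import numpy as np
s=probe_bus.sense();print(s['contact_force'],s['moment'])
for g in((.5146,-.017),(.5635,.1083),(.5689,.0484)): print(s['tool_rot'].T@(np.array([*g,s['tool_pos'][2]])-s['tool_pos']))"
```

```text
clock: 4.87
tool_pos: [0.4767, -0.3313, 0.1783]
tool_rot: [[-0.962, 0.273, -0.001], [0.273, 0.962, 0.001], [0.002, 0.001, -1.0]]
contact_force: [-0.3, -0.3, -0.9]
width: 0.0219
finger_force: 58.6
[-0.33484231 -0.26639877 -0.90011007] [0.01146348 0.05504677 0.00171077]
[4.93906051e-02 3.12670236e-01 2.51817331e-04]
[3.65630754e-02 4.46561056e-01 3.03729633e-04]
[1.50121574e-02 3.90411937e-01 2.37637352e-04]
```

```bash
python3 drive.py '0.003 0.015 0 0 0;0.005 0.032 0 0 0;0.005 0.032 0 0 0;0.005 0.032 0 0 0;0.005 0.032 0 0 0;0.005 0.032 0 0 0;0.005 0.032 0 0 0;0.005 0.032 0 0 0;0.005 0.032 0 0 0;0.003 0.021 0 0 0;0.003 0.015 0 0 0;0 0.005 0 0 0'; python3 drive.py '0 0 0.02 0 0;0 0 0.01 0 0;0 0 0 0 0;0 0 0 0 0'; python3 - <<'E'
from station import ctrl, probe_bus, read_camera
import cv2
from h import *
s=probe_bus.sense();print(s['contact_force'],s['q'][6],s['tool_rot'].T@(np.array([.5146,-.017,.036+.0908])-s['tool_pos']))
o=[]
for n,(x,y,X,Y) in dict(side=(220,150,330,270),top=(220,180,320,289)).items():
    c=read_camera(n);o.append(cv2.resize(c["img"][y:Y,x:X],(396,432),interpolation=cv2.INTER_CUBIC))
cv2.imwrite("pics/g2.png",np.hstack(o)[...,::-1])
E
```

```text
clock: 5.87
tool_pos: [0.5147, -0.0149, 0.178]
tool_rot: [[-0.963, 0.269, -0.002], [0.269, 0.963, 0.001], [0.003, 0.0, -1.0]]
contact_force: [0.4, 0.5, -1.1]
width: 0.0223
finger_force: 58.8
clock: 6.2
tool_pos: [0.5145, -0.0196, 0.1485]
tool_rot: [[-0.961, 0.275, -0.003], [0.275, 0.961, -0.001], [0.002, -0.001, -1.0]]
contact_force: [0.6, 0.1, -0.6]
width: 0.022
finger_force: 58.8
[ 0.58195685  0.08364941 -0.63806361] 81.70894523410672 [0.00051452 0.00252563 0.02167849]
```

View pics/g2.png

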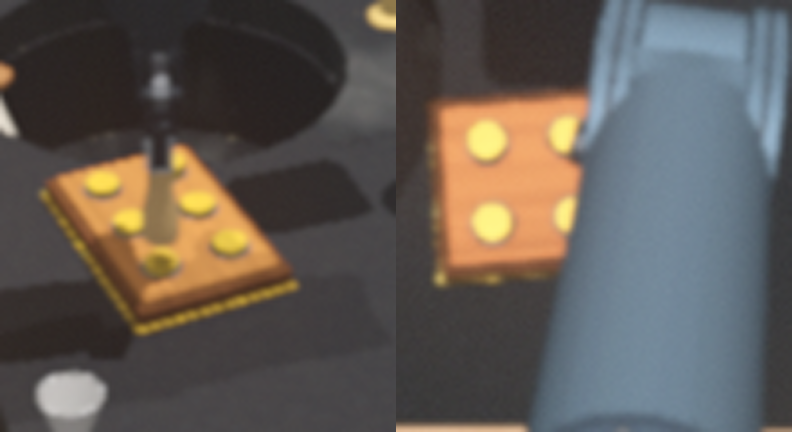

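The side view shows the foot about 22 mm above the near-right rest, at crop (160,262). I'll descend in guarded 1 mm steps, stopping when the force rises.

```bash
cat > g.py <<'E'
import sys
from station import ctrl, probe_bus, read_camera
s=probe_bus.sense();F=s['contact_force'];lim=float(sys.argv[1]) if len(sys.argv)>1 else 1.5
print("z %.5f F %.2f %.2f %.2f xy %.4f %.4f t %.2f w %.4f"%(s['tool_pos'][2],*F,*s['tool_pos'][:2],s['clock'],s['width']))
sys.exit(F[2]>lim)
E
D="python3 drive.py"; python3 drive.py '0 0.001 0.009 0 0;0 0.001 0.008 0 0;0 0 0 0 0;0 0 0 0 0;0 0 0 0 0' >/dev/null; python3 g.py &&
python3 drive.py '0 0 0.001 0 0;0 0 0.001 0 0;0 0 0 0 0' >/dev/null; python3 g.py &&
python3 drive.py '0 0 0.001 0 0;0 0 0 0 0' >/dev/null; python3 g.py &&
python3 drive.py '0 0 0.001 0 0;0 0 0 0 0' >/dev/null; python3 g.py &&
python3 drive.py '0 0 0.001 0 0;0 0 0 0 0' >/dev/null; python3 g.py &&
python3 drive.py '0 0 0.001 0 0;0 0 0 0 0' >/dev/null; python3 g.py
```

```text
z 0.13226 F 0.07 -0.44 -1.38 xy 0.5160 -0.0165 t 6.72 w 0.0219
z 0.13226 F 0.07 -0.44 -1.38 xy 0.5160 -0.0165 t 6.72 w 0.0219
z 0.13226 F 0.07 -0.44 -1.38 xy 0.5160 -0.0165 t 6.72 w 0.0219
z 0.13226 F 0.07 -0.44 -1.38 xy 0.5160 -0.0165 t 6.72 w 0.0219
z 0.13226 F 0.07 -0.44 -1.38 xy 0.5160 -0.0165 t 6.72 w 0.0219
z 0.13226 F 0.07 -0.44 -1.38 xy 0.5160 -0.0165 t 6.72 w 0.0219False
False
False
False
False
False
```

```bash
sed -i 's/sys.exit(F\[2\]>lim)/sys.exit(int(F[2]>lim))/' g.py
python3 drive.py '0 0 0.001 0 0;0 0 0.001 0 0;0 0 0.001 0 0;0 0 0 0 0' >/dev/null; python3 g.py &&
python3 drive.py '0 0 0.001 0 0;0 0 0 0 0' >/dev/null && python3 g.py &&
python3 drive.py '0 0 0.001 0 0;0 0 0 0 0' >/dev/null && python3 g.py &&
python3 drive.py '0 0 0.001 0 0;0 0 0 0 0' >/dev/null && python3 g.py &&
python3 drive.py '0 0 0.001 0 0;0 0 0 0 0' >/dev/null && python3 g.py &&
python3 drive.py '0 0 0.001 0 0;0 0 0 0 0' >/dev/null && python3 g.py
```

```text
z 0.12919 F -0.21 0.26 -0.52 xy 0.5159 -0.0164 t 7.05 w 0.0221
z 0.12820 F -0.35 0.12 -1.13 xy 0.5159 -0.0164 t 7.22 w 0.0221
z 0.12718 F -0.02 -0.06 -0.60 xy 0.5159 -0.0164 t 7.38 w 0.0225
z 0.12615 F 0.12 0.94 -0.95 xy 0.5159 -0.0164 t 7.55 w 0.0222
z 0.12515 F 0.34 -0.09 -0.51 xy 0.5159 -0.0164 t 7.72 w 0.0217
z 0.12425 F -0.24 0.14 -1.23 xy 0.5160 -0.0164 t 7.88 w 0.0223
```

```bash

python3 drive.py '0 0 0.0005 0 0;0 0 0 0 0' >/dev/null && python3 g.py &&
python3 drive.py '0 0 0.0005 0 0;0 0 0 0 0' >/dev/null && python3 g.py &&
python3 drive.py '0 0 0.0005 0 0;0 0 0 0 0' >/dev/null && python3 g.py &&
python3 drive.py '0 0 0.0005 0 0;0 0 0 0 0' >/dev/null && python3 g.py &&
python3 drive.py '0 0 0.0005 0 0;0 0 0 0 0' >/dev/null && python3 g.py &&
python3 drive.py '0 0 0.0005 0 0;0 0 0 0 0' >/dev/null && python3 g.py &&
python3 drive.py '0 0 0.0005 0 0;0 0 0 0 0' >/dev/null && python3 g.py
```

```text
z 0.12421 F -0.32 0.64 3.96 xy 0.5164 -0.0165 t 8.05 w 0.0222
```

Contact at z = 0.1242, so this rest reads about 33 mm. The cameras showed the rest at (0.5635, 0.1083) standing about 3.4 mm above the rest, so I'll feel that one next.

```bash

python3 drive.py '0 0 -0.008 0 0;0 0 -0.012 0 0;-0.0007 0.009 0 0 0;-0.0015 0.0155 0 0 0;-0.002 0.022 0 0 0;-0.002 0.022 0 0 0;-0.002 0.022 0 0 0;-0.0015 0.0185 0 0 0;-0.001 0.014 0 0 0;-0.001 0.01 0 0 0;0 0 0 0 0;0 0 0 0 0' >/dev/null; python3 g.py
python3 drive.py '0 0 0.006 0 0;0 0 0.004 0 0;0 0 0 0 0;0 0 0 0 0;0 0 0 0 0' >/dev/null; python3 g.py
```

```text
z 0.14358 F 0.22 0.31 -0.04 xy 0.5634 0.1081 t 9.05 w 0.0219
z 0.13373 F 0.04 -0.68 -1.11 xy 0.5635 0.1078 t 9.47 w 0.0221
```

```bash

python3 drive.py '0 0 0.001 0 0;0 0 0.001 0 0;0 0 0.001 0 0;0 0 0 0 0' >/dev/null && python3 g.py &&
python3 drive.py '0 0 0.0005 0 0;0 0 0 0 0' >/dev/null && python3 g.py &&
python3 drive.py '0 0 0.0005 0 0;0 0 0 0 0' >/dev/null && python3 g.py &&
python3 drive.py '0 0 0.0004 0 0;0 0 0 0 0' >/dev/null && python3 g.py &&
python3 drive.py '0 0 0.0004 0 0;0 0 0 0 0' >/dev/null && python3 g.py &&
python3 drive.py '0 0 0.0004 0 0;0 0 0 0 0' >/dev/null && python3 g.py &&
python3 drive.py '0 0 0.0004 0 0;0 0 0 0 0' >/dev/null && python3 g.py &&
python3 drive.py '0 0 0.0004 0 0;0 0 0 0 0' >/dev/null && python3 g.py
```

```text
z 0.13063 F -0.36 -0.34 -1.46 xy 0.5634 0.1083 t 9.80 w 0.0221
z 0.13022 F -0.61 0.40 -0.54 xy 0.5635 0.1084 t 9.97 w 0.0222
z 0.12974 F -0.35 -0.61 -0.76 xy 0.5635 0.1083 t 10.13 w 0.0222
z 0.12936 F -0.19 0.05 -0.73 xy 0.5635 0.1083 t 10.30 w 0.0223
z 0.12895 F 0.76 -0.06 -0.77 xy 0.5636 0.1083 t 10.47 w 0.0223
z 0.12876 F -0.04 -0.14 0.27 xy 0.5637 0.1083 t 10.63 w 0.0220
z 0.12874 F 0.08 0.39 4.59 xy 0.5640 0.1083 t 10.80 w 0.0223
```

The contact here is at 0.12875, which is 4.5 mm proud, so this is the one. Pressing slowly down towards 0.1242.

```bash

python3 drive.py '0 0 0.0003 0 0;0 0 0 0 0' >/dev/null && python3 g.py 16 &&
python3 drive.py '0 0 0.0003 0 0;0 0 0 0 0' >/dev/null && python3 g.py 16 &&
python3 drive.py '0 0 0.0004 0 0;0 0 0 0 0' >/dev/null && python3 g.py 16 &&
python3 drive.py '0 0 0.0004 0 0;0 0 0 0 0' >/dev/null && python3 g.py 16 &&
python3 drive.py '0 0 0.0004 0 0;0 0 0 0 0' >/dev/null && python3 g.py 16 &&
python3 drive.py '0 0 0.0004 0 0;0 0 0 0 0' >/dev/null && python3 g.py 16 &&
python3 drive.py '0 0 0.0004 0 0;0 0 0 0 0' >/dev/null && python3 g.py 16 &&
python3 drive.py '0 0 0.0004 0 0;0 0 0 0 0' >/dev/null && python3 g.py 16
```

```text
z 0.12867 F -1.78 -0.69 6.73 xy 0.5642 0.1083 t 10.97 w 0.0222
z 0.12849 F -3.13 -1.00 7.97 xy 0.5643 0.1083 t 11.13 w 0.0224
z 0.12812 F -1.93 -0.45 7.18 xy 0.5643 0.1083 t 11.30 w 0.0223
z 0.12773 F -0.62 -1.18 7.42 xy 0.5643 0.1083 t 11.47 w 0.0219
z 0.12734 F -1.58 -0.16 7.86 xy 0.5643 0.1083 t 11.63 w 0.0220
z 0.12695 F -1.01 -1.04 7.56 xy 0.5643 0.1083 t 11.80 w 0.0219
z 0.12655 F -1.03 -0.15 8.29 xy 0.5643 0.1083 t 11.97 w 0.0224
z 0.12614 F -1.48 -0.21 8.62 xy 0.5643 0.1083 t 12.13 w 0.0219
```

```bash

python3 drive.py '0 0 0.0004 0 0;0 0 0.0004 0 0;0 0 0 0 0' >/dev/null && python3 g.py 16 &&
python3 drive.py '0 0 0.0004 0 0;0 0 0 0 0' >/dev/null && python3 g.py 16 &&
python3 drive.py '0 0 0.0004 0 0;0 0 0 0 0' >/dev/null && python3 g.py 16 &&
python3 drive.py '0 0 0.0003 0 0;0 0 0 0 0;0 0 0 0 0' >/dev/null && python3 g.py 16
```

```text
z 0.12533 F -1.65 -0.96 7.35 xy 0.5643 0.1083 t 12.38 w 0.0220
z 0.12493 F -1.61 -0.35 7.73 xy 0.5643 0.1083 t 12.55 w 0.0223
z 0.12452 F -0.94 -1.33 8.33 xy 0.5643 0.1083 t 12.72 w 0.0221
z 0.12423 F -1.20 -1.04 8.27 xy 0.5643 0.1083 t 12.97 w 0.0221
```

Level by the measure. Now I'll feel a neighbour, (0.569, 0.048), to check that the muddler hasn't slipped in the grip.

```bash

python3 drive.py '0 0 -0.003 0 0;0 0 -0.008 0 0;-0.003 -0.008 0 0 0;-0.006 -0.016 0 0 0;-0.006 -0.016 0 0 0;-0.004 -0.011 0 0 0;-0.002 -0.005 0 0 0;0 0 0.004 0 0;0 0 0.002 0 0;0 0 0 0 0;0 0 0 0 0;0 0 0 0 0' >/dev/null; python3 g.py &&
python3 drive.py '0 0 0.001 0 0;0 0 0.001 0 0;0 0 0 0 0' >/dev/null && python3 g.py &&
python3 drive.py '0 0 0.0005 0 0;0 0 0 0 0' >/dev/null && python3 g.py &&
python3 drive.py '0 0 0.0005 0 0;0 0 0 0 0' >/dev/null && python3 g.py &&
python3 drive.py '0 0 0.0004 0 0;0 0 0 0 0' >/dev/null && python3 g.py &&
python3 drive.py '0 0 0.0004 0 0;0 0 0 0 0' >/dev/null && python3 g.py &&
python3 drive.py '0 0 0.0004 0 0;0 0 0 0 0' >/dev/null && python3 g.py &&
python3 drive.py '0 0 0.0004 0 0;0 0 0 0 0' >/dev/null && python3 g.py
```

```text
z 0.12818 F 0.35 0.50 -0.31 xy 0.5684 0.0497 t 13.97 w 0.0222
z 0.12611 F -0.73 -1.08 -1.24 xy 0.5683 0.0489 t 14.22 w 0.0218
z 0.12573 F -1.29 -0.01 -0.97 xy 0.5684 0.0488 t 14.38 w 0.0222
z 0.12524 F 0.08 0.11 -0.89 xy 0.5684 0.0487 t 14.55 w 0.0222
z 0.12483 F 1.07 0.29 -0.98 xy 0.5684 0.0487 t 14.72 w 0.0220
z 0.12444 F -0.51 0.46 -1.06 xy 0.5684 0.0487 t 14.88 w 0.0217
z 0.12423 F -1.33 -0.68 0.46 xy 0.5686 0.0487 t 15.05 w 0.0220
z 0.12422 F -1.37 0.02 5.17 xy 0.5689 0.0487 t 15.22 w 0.0220
```

Same contact, 0.1242: everything is level and nothing slipped. Back to the coaster.

```bash

python3 drive.py '0 0 -0.005 0 0;0 0 -0.015 0 0;0 0 -0.02 0 0;0 0 -0.015 0 0;-0.001 -0.015 0 0 0;-0.0015 -0.03 0 0 0;-0.0017 -0.04 0 0 0;-0.0017 -0.04 0 0 0;-0.0017 -0.04 0 0 0;-0.0017 -0.04 0 0 0;-0.0017 -0.04 0 0 0;-0.0017 -0.04 0 0 0' >/dev/null; python3 g.py
python3 drive.py '-0.0017 -0.04 0 0 0;-0.0017 -0.03 0 0 0;-0.0014 -0.02 0 0 0;-0.001 -0.0107 0 0 0;0 -0.005 0 0 0;0 0 0 0 0;0 0 0 0 0;0 0 0 0 0' >/dev/null; python3 g.py
python3 -c "
from station import ctrl, probe_bus, read_camera
import numpy as np
s=probe_bus.sense();print(s['tool_rot'].T@(np.array([.479,-.332,.0998])-s['tool_pos']))"
```

```text
z 0.17890 F 0.36 -0.50 -1.65 xy 0.5020 -0.2305 t 16.22 w 0.0219
z 0.17854 F 0.31 -0.62 -1.39 xy 0.4804 -0.3300 t 16.88 w 0.0217
[ 0.00079051 -0.00236309  0.07873924]
```

```bash

python3 drive.py '0 -0.001 0.02 0 0;0 0 0.02 0 0;0 0 0.018 0 0;0 0 0.01 0 0;0 0 0.005 0 0;0 0 0 0 0;0 0 0 0 0' >/dev/null; python3 g.py &&
python3 drive.py '0 0 0.001 0 0;0 0 0.001 0 0;0 0 0 0 0;0 0 0 0 0' >/dev/null && python3 g.py &&
python3 drive.py '0 0 0.001 0 0;0 0 0 0 0' >/dev/null && python3 g.py &&
python3 drive.py '0 0 0.001 0 0;0 0 0 0 0' >/dev/null && python3 g.py &&
python3 drive.py '0 0 0.0006 0 0;0 0 0 0 0' >/dev/null && python3 g.py &&
python3 drive.py '0 0 0.0006 0 0;0 0 0 0 0' >/dev/null && python3 g.py &&
python3 drive.py '0 0 0.0006 0 0;0 0 0 0 0' >/dev/null && python3 g.py
```

```text
z 0.10625 F -0.39 0.11 -0.42 xy 0.4798 -0.3330 t 17.47 w 0.0220
z 0.10411 F -0.32 -0.47 -0.82 xy 0.4794 -0.3332 t 17.80 w 0.0222
z 0.10275 F -0.17 -0.54 -1.03 xy 0.4793 -0.3331 t 17.97 w 0.0221
z 0.10153 F -0.73 -0.06 -1.10 xy 0.4791 -0.3331 t 18.13 w 0.0218
z 0.10098 F -0.02 0.37 -0.47 xy 0.4792 -0.3331 t 18.30 w 0.0221
z 0.10040 F 0.01 -0.99 -0.82 xy 0.4792 -0.3331 t 18.47 w 0.0217
z 0.09982 F -0.38 -0.21 -0.57 xy 0.4792 -0.3332 t 18.63 w 0.0225
```

```bash

python3 drive.py '0 0 0.0005 0 0;0 0 0 0 0' >/dev/null && python3 g.py 0.8 &&
python3 drive.py '0 0 0.0005 0 0;0 0 0 0 0' >/dev/null && python3 g.py 0.8 &&
python3 drive.py '0 0 0.0005 0 0;0 0 0 0 0' >/dev/null && python3 g.py 0.8 &&
python3 drive.py '0 0 0.0005 0 0;0 0 0 0 0' >/dev/null && python3 g.py 0.8
```

```text
z 0.09981 F -0.30 1.04 4.15 xy 0.4795 -0.3333 t 18.80 w 0.0221
```

Contact with the coaster at the original height. Opening, then retreating straight up.

```bash

python3 drive.py '0 0 -0.0004 0 0.03;0 0 0 0 0.045;0 0 0 0 0.085;0 0 0 0 0.085;0 0 0 0 0.085;0 0 0 0 0.085' >/dev/null; python3 g.py
python3 drive.py '0 0 -0.01 0 0.085;0 0 -0.02 0 0.085;0 0 -0.02 0 0.085;0 0 -0.02 0 0.085;0 0 -0.03 0 0.085;0 0 -0.03 0 0.085;0.01 0.035 0 0 0.085;0.01 0.035 0 0 0.085;0.01 0.035 0 0 0.085;0 0 0 0 0.085;0 0 0 0 0.085' >/dev/null; python3 g.py
python3 - <<'E'
from station import ctrl, probe_bus, read_camera
import cv2
from h import *
o=[]
for n,(x,y,X,Y) in dict(side=(220,185,330,335),top=(340,200,440,336)).items():
    c=read_camera(n);o.append(cv2.resize(c["img"][y:Y,x:X],(396,540),interpolation=cv2.INTER_CUBIC))
cv2.imwrite("pics/g3.png",np.hstack(o)[...,::-1])
E
```

```text
z 0.09974 F -0.41 -0.25 -0.34 xy 0.4792 -0.3331 t 19.30 w 0.0849
z 0.23053 F 0.04 -0.15 0.37 xy 0.4796 -0.2216 t 20.22 w 0.0848
```

View pics/g3.png

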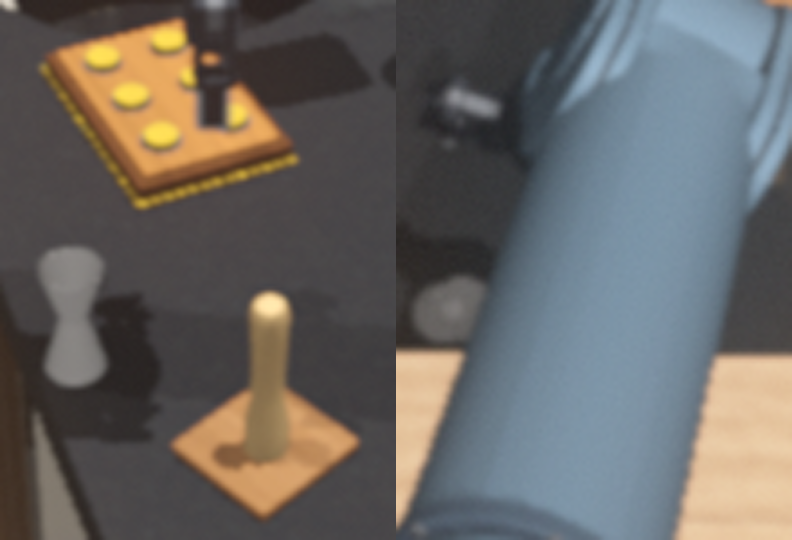

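The side view shows the muddler upright at the centre of its coaster (foot at crop (267,450)), with the robot clear of everything.

```bash
python3 -c "
from station import ctrl, probe_bus, read_camera
print(ctrl.hand_in())"
```

```text
the job is handed in; nothing more can be done
None
```

The job is handed in: I found the proud rest at world (0.564, 0.108), pressed it down 4.5 mm to the level felt on two other rests, and stood the muddler upright on its coaster again; no verdict came back at hand-in.

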